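# Close the cleaning tin, then lift the clean sleeve with the tongs

### The arm

A 6-joint arm with a two-finger parallel gripper is mounted at the origin on the work surface. World frame = base frame: x ahead of the robot, y to its left, z up, the work surface at z = 0. Lengths are in mm, angles in degrees, forces in N, time in s.
With the tool pointing down it reaches from about 300 to 850 mm from the base axis. Payload 4.2 kg.
Tool frame: the origin (TCP) lies midway between the tips of the shut fingers; the grasp point (between the pads) lies 19 mm behind it (env.hold_point_z is the z of the grasp point in the tool frame, in mm); z points along the fingers, y is the direction in which the jaws open and shut (so a half turn about z gives the same grasp; the last joint's range is limited). The gripper opens to 91 mm and grips with 3 to 60 N. Pads are 32 mm wide; open, the fingers measure 118 mm over their backs; the gripper's body (76 mm by 178 mm) begins 60 mm behind the grasp point.
Start: joints at [-65.26, 18.312, 89.639, -0, 72.044, -1.146], TCP at [251.042, -517.321, 213.976] pointing down, gripper open.
Joint ranges: [-177.97, 177.97], [-48.28, 115.42], [12.27, 149.76], [-77.06, 257.06], [2.81, 150.46], [-146.56, 146.56]. Speed limits (degrees/s): [147.25, 147.25, 180, 180, 180, 180].

### API

Orientations are given as [roll, pitch, yaw] about the fixed x, y, z axes, in that order (R = Rz(yaw) Ry(pitch) Rx(roll)).
In Python, from workcell import env, grab_frame, camera_params, spotter gives the robot as it stands. The module is installed in compiled form; this text tells all that it offers.
- The arm moves only by the shell command python3 -m jog 'ROWS' [FORCE]. ROWS is text: rows parted by semicolons, each of 7 numbers parted by spaces: the turn, a rotation vector about the world's x, y, z in units of 5 degrees (1.0 is 5 degrees), then the shift along the world's x, y, z in units of 25 mm (1.0 is 25 mm), then the opening, from 0 (shut) to 1 (fully open). A call has 1 to 5 rows; each row is the pose to reach, as a shift and turn from the pose commanded when the call began; what a row does not reach only later rows make up. A row lasts 1/8 s, in which the tool goes at most 62.5 mm and 10.7 degrees, less where a joint would pass 70% of its speed; a pose out of reach is approached as far as the arm can. A call with a gripper value outside its range is refused whole. The fingers move at their own pace and stop on an object; FORCE is the grip in N (left out, the last holds). Time passes only in rows, so rows that repeat a pose let the fingers close. It gives the time, the measured TCP pose, the force and the opening at its end, in the units of the state.
- env.state(): the state, without advancing time (a new reading comes with each control period).
- grab_frame(name): name is "scene" or "top" or "wrist"; returns the picture (400x640x3 uint8, red, green, blue); there is no depth.
- camera_params(name): a dict with "K" (3x3 intrinsics, pixels), "dist" ([k1, k2, p1, p2, k3] as OpenCV has them; the pictures are not rectified), "rvec" (rotation vector, rad) and "tvec" (3), from world to camera coordinates, as OpenCV has them. Camera axes: x right, y down, z forward; pixel columns grow to the right and rows downward; lengths in mm; the calibration is good to about 2 mm. A picture is of the moment at which its call begins: read the wrist's pose just before it. camera_params takes no time and is no camera call; for the wrist camera it gives the pose at the moment of the call.
- env.job_done(): hands the job in, once; it reports no verdict.
Trained networks look in the newest picture that a camera, given by its name, has taken for a name from the list of things; names that differ only in an ending like _2 or _b are one class to them, and where a whole thing is asked for, a point or a joint stands for the part that bears it (a point fixed in the world has none). Each returns a list of dicts, best first, with "conf" (0 to 1); they miss things now and then, are a little off and sometimes report something else, mostly with a low value. They report only what shows in the picture. A call takes as long as a camera call.
- spotter.look_for(query, camera): "box" ([left, top, width, height] in pixels, round what is visible of it).
- spotter.trace(query, camera): "region" (400x640 bool, what is visible of it) and "box" ([left, top, width, height] in pixels, round what is visible of it).
The state is a dict: "time_s": time; "qpos": joint angles; "qvel": joint speeds; "effort": joint torques, N m; "ee_pos": TCP position; "ee_rot": TCP orientation; "force": force on the tool from outside, world axes, zero at the start; "torque": the same for the moment, N m; "gripper_width": finger opening in mm.
Only numpy, scipy, OpenCV 4.12 (cv2) and the standard library are available. Lean on these libraries where they do the work, as an engineer would, in place of code of your own. Each camera call takes 0.05 s, during which the arm holds its last target. There are 200 camera calls.

### The job

First press the lid of the cleaning tin fully home. Then take the tongs from their rack, close their jaws on the short copper sleeve standing in the drip tray and lift it, so that it hangs freely at least 10 cm clear above the bench; the robot must never touch the clean sleeve itself, and the other copper parts, the tape roll and the bolt stay where they are. Finish while holding: the tongs still gripped, the sleeve still up in their jaws and still.

Things in the scene. Friction and masses are not known exactly. Their poses are not given: they have to be found in the camera images.
- tin_lid (a joint): How far the push-on lid of the round metal cleaning tin has been pushed down, m: it starts somewhere from 0 to 0.004 and is fully home at 0.012, where its skirt meets the bead round the tin. The lid slides straight down only, against about 7 N of rubbing, and stays where it is left.
- lid_top (a point): Centre of the flat top of that lid: a steel disc 94 mm across, riding up on an aluminium tin 95 mm across that is fixed to the bench. The top is 92 mm above the bench at joint value 0 and 80 mm when home. z up.
- tin: The cleaning tin itself with its lid, fixed; origin at the centre of its underside on the bench.
- rack: Fixed dark steel rack, an upright open pocket 38 x 88 mm outside, 54 mm high, walls and floor 5 mm; the tongs stand in it. Origin under its centre on the bench; the pocket's long side is along its y.
- tongs_grip (a point): Grip point of the steel spring tongs, 47 mm below their top, 98 mm above the tips. z up along the tongs, y from arm to arm (squeeze along y). It lies between two black grip plates, 20 mm wide, 18 mm high, on the arms. They stand upright in the rack, tips on its floor, this point 103 mm above the bench. Sprung open, they are 53 mm wide over the plates.
- tongs: The whole tongs, 110 g; origin at the hinges, 140 mm above the tips. Jaw gap 57 mm open. Squeezed to 47 mm over the plates, these are parallel and the gap is about 41 mm: so they are carried, mouth open; at 42 mm the gap is 26 mm. The arms spring outwards with about 5 N at the plates when open, 8 N when closed; a squeeze of 20 to 30 N grips an item well.
- jaw_left: The arm on the tongs' +y side, a steel strip 18 mm wide and 3 mm thick, ending in a flat jaw 22 mm wide and 32 mm high at the bottom. Origin at its hinge.
- jaw_right: The same on the -y side.
- tray: Fixed low aluminium drip tray, 130 x 270 mm, rim 14 mm high, floor 4 mm thick; long side along its y; origin under its centre on the bench. Three copper parts stand or lie in it, one on each of three places in a row along y, about 83 mm apart, within 15 mm of the middle line, in any order.
- sleeve_mid (a point): Centre of the short plain copper sleeve, a tube 26 mm outside, 45 mm tall, about 85 g, standing on end in the tray (centre 26.5 mm above the bench). The only short standing tube.
- sleeve: The same short sleeve; origin at the centre of its underside.
- long_sleeve_mid (a point): Centre of the long copper sleeve, 26 mm outside and 72 mm tall, standing on end in the tray; not to be disturbed.
- lug: Copper cable lug lying in the tray along the tray's x, about 77 mm long, 24 mm wide, 22 mm high; origin on its underside where palm meets barrel; not to be disturbed.
- tape: Roll of black tape lying flat, 72 mm across, 19 mm high; bystander; origin on its underside.
- bolt: Steel bolt standing on its hexagonal head, 45 mm tall; bystander; origin on its underside.

How it is judged (in metres and radians):
On the way, in this order (a step that is already met when the one before it is completed fails the run):
1. the tin's lid is pressed fully home (value of joint tin_lid above 0.0105 m), for 0.2 s.
2. the short sleeve is lifted off the tray between both jaws of the tongs (contact force between each of jaw_left, jaw_right and sleeve above 0.3 N and contact force between tongs and the fingers above 1 N and contact force between sleeve and tray below 0.05 N and height (world z) of sleeve_mid above 0.06 m), for 0.2 s.
At the end, for the whole second after the job is handed in: The lid is home (joint above 0.0105). The short sleeve is squeezed between both jaws (more than 0.3 N each), its centre more than 115 mm above the bench, slower than 0.05 m/s, touching neither tray, tin nor robot; the tongs are gripped by the fingers and touch neither rack, tray nor tin (contact force between each of jaw_left, jaw_right and sleeve above 0.3 N and contact force between tongs and the fingers above 1 N and contact force between each of sleeve, tongs and tray below 0.05 N and height (world z) of sleeve_mid above 0.115 m and value of joint tin_lid above 0.0105 m and linear speed of sleeve below 0.05 m/s and contact force between sleeve and the arm below 0.05 N and contact force between tongs and rack below 0.05 N and contact force between each of tongs, sleeve and tin below 0.05 N); the arm keeps its last pose, push and grip.
It fails at once if the robot itself touches the short sleeve (contact force between sleeve and the arm above 0.3 N).
It fails at once if another thing is disturbed (moved more than 25 mm) (distance of any of lug, long_sleeve_mid, tape, bolt from where it was at the start of the episode above 0.025 m).
It also fails if it takes over 58 s, if anything falls off the work surface, if the arm or the gripper's body presses on something with over 40 N, if the wrist force passes 120 N, or if a joint passes its speed limit or range.

## Working session

There is one attempt and no reset: what is moved stays moved. The work goes in short steps, Python scripts to look and compute and a shell command to move; the robot and the scene stay as the last step left them, time stands still between calls to the robot, and variables do not carry over. Pictures are saved under pics/ and viewed, about 8 in all and at most 12, crops included, and the job is handed in when it is done.

```bash
ls; mkdir -p pics
cat > h.py <<'E'
import numpy as np, cv2
from workcell import env, grab_frame, camera_params, spotter
def ray(cam,uv,p=None):
    p=p or camera_params(cam)
    R=cv2.Rodrigues(np.array(p["rvec"],float))[0];t=np.array(p["tvec"],float).ravel()
    n=cv2.undistortPoints(np.array([[uv]],float),np.array(p["K"],float),np.array(p["dist"],float)).ravel()
    return -R.T@t, R.T@np.array([n[0],n[1],1.])
def onz(cam,uv,z,p=None):
    c,d=ray(cam,uv,p); return c+d*(z-c[2])/d[2]
def proj(cam,P,p=None):
    p=p or camera_params(cam)
    return cv2.projectPoints(np.array(P,float).reshape(-1,1,3),np.array(p["rvec"],float),np.array(p["tvec"],float),np.array(p["K"],float),np.array(p["dist"],float))[0].reshape(-1,2)
def save(cam,name):
    im=grab_frame(cam); cv2.imwrite(f"pics/{name}.png",im[:,:,::-1]); return im
E
python3 - <<'E'
from h import *
for c in("top","scene"):
    save(c,c+"0")
    c0,_=ray(c,(320,200)); print(c,c0.round())
    for q in("tin","lid_top","rack","tongs","tray","sleeve","long_sleeve_mid","lug","tape","bolt"):
        for r in spotter.trace(q,c)[:2]:
            m=np.argwhere(r["region"]);u=m.mean(0)[::-1]
            print(q,round(r["conf"],2),np.round(r["box"]),u.round(1),onz(c,u,0).round()[:2], cv2.minAreaRect(m[:,::-1].astype(np.float32)) if q in("rack","tray","tongs") else "")
print(env.state())
E
```

```text
pics
top [ 443.   -5. 1083.]
tin 0.61 [421. 186.  44.  35.] [442.5 200.3] [ 535. -337.] 
lid_top 0.48 [344. 163.   8.  13.] [347.9 167.8] [623. -68.] 
rack 0.55 [186. 197.  35.  19.] [207.7 207.2] [504. 329.] ((203.96786499023438, 205.3883056640625), (15.28321647644043, 37.21463394165039), 83.41805267333984)
tongs 0.53 [186. 199.  31.  10.] [198.8 203.5] [514. 356.] ((200.0, 204.5), (11.0, 30.0), 90.0)
tray 0.9 [266. 137. 102.  59.] [319.7 165. ] [630.  12.] ((319.42498779296875, 164.39710998535156), (97.2759017944336, 47.47904586791992), 6.613461017608643)
sleeve 0.59 [344. 162.   6.   7.] [348.2 167.9] [623. -69.] 
long_sleeve_mid 0.67 [284. 150.  11.  11.] [290.  155.6] [656.  97.] 
lug 0.69 [315. 145.  11.  32.] [320.1 162. ] [638.  11.] 
tape 0.79 [268. 222.  25.  24.] [279.5 234.6] [430. 121.] 
scene [1087.  331.  714.]
tin 0.64 [189. 164.  48.  52.] [211.7 188.7] [ 496. -363.] 
tin 0.33 [265. 246.  12.  13.] [273.  251.4] [599. -80.] 
lid_top 0.87 [194. 165.  33.  29.] [209.4 178. ] [ 462. -402.] 
lid_top 0.63 [265. 238.  15.  25.] [272.9 251.2] [598. -80.] 
rack 0.83 [437. 27
[... 826 characters left out ...]
67. 222.  32.  25.] [380.9 236. ] [422. 120.] 
{'time_s': 1.1, 'qpos': array([-6.52593591e+01,  1.83105277e+01,  8.96405815e+01,  6.37772731e-04,
        7.20421278e+01, -1.14679874e+00]), 'qvel': array([-0.02448979, -0.09025234,  0.04112372, -0.08180981,  0.10336019,
        0.00786223]), 'effort': array([-2.93553130e-04, -4.12369251e+01, -2.32228750e+01,  7.31803779e-02,
        3.77112371e-02, -1.43680302e-05]), 'ee_pos': array([ 251.0486861 , -517.31390566,  213.97895954]), 'ee_rot': array([ 1.79993226e+02, -4.71249735e-04,  2.58872431e+01]), 'force': array([ 0.08680637,  0.72951487, -0.66240128]), 'torque': array([0.02953977, 0.01764478, 0.01863965]), 'gripper_width': 91.21978038507127}
```

Run:
```python
import cv2,numpy as np
a=cv2.imread("pics/top0.png")[120:270,160:480];b=cv2.imread("pics/scene0.png")[150:340,180:500]
cv2.imwrite("pics/both0.png",cv2.resize(np.vstack([a,b]),None,fx=1.75,fy=1.75,interpolation=2))
```

```text
(no output)
```

View pics/both0.png

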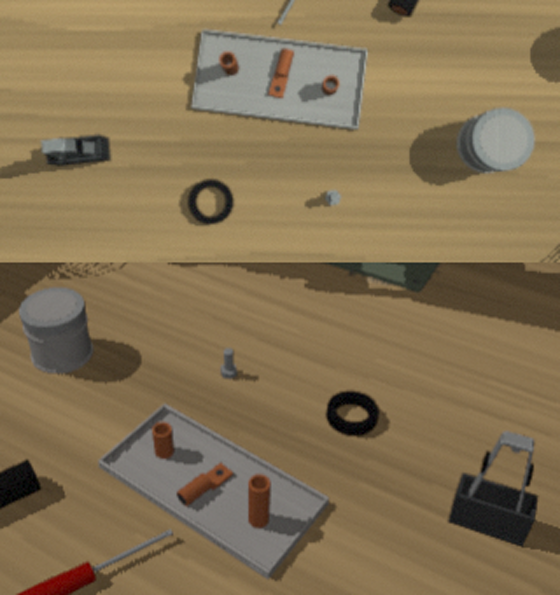

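Picture 1 (top crop above, scene crop below): the lid is at top pixel ≈(444,199), the bolt ≈(350,233), the rack with tongs ≈(204,205). The short sleeve ≈(348,168) is at the −y end of the tray, with the lug in the middle and the long sleeve at +y.

Run:
```python
from h import *
print("lid top",onz("top",(444.2,199.5),90),"scene",onz("scene",((22+88)/2/1.75+180,(307)/1.75+0-150/1+150-0 and (307-262.5)/1.75+150),90))
print("bolt",onz("top",(350,233),40),"sleeve",onz("top",(348.5,168.5),49),onz("scene",(272.5,247),49))
```

```text
lid top [ 529.86713915 -314.14372227   90.        ] scene [ 530.25662612 -312.44726678   90.        ]
bolt [438.96087849 -74.08048199  40.        ] sleeve [613.11747354 -67.2047428   49.        ] [621.86877674 -60.17315399  49.        ]
```

```bash
python3 -m jog '0 0 0 2.3 1.7 0 0;0 0 0 4.6 3.4 0 0;0 0 0 6.9 5.1 0 0;0 0 0 9.1 6.7 -1 0;0 0 0 11.16 8.16 -2 0' 20; python3 -m jog '0 0 0 0 0 0 0;0 0 0 0 0 -1 0;0 0 0 0 0 -1.6 0;0 0 0 0 0 -1.6 0'
```

```text
time_s: 1.72
ee_pos: [500.5, -334.8, 177.8]
ee_rot: [179.9, -0.1, 25.9]
force: [0.7, -0.9, 0.4]
gripper_width: 43.5
time_s: 2.22
ee_pos: [497.3, -336.1, 136.5]
ee_rot: [-179.9, 0.1, 25.8]
force: [-0.0, 0.4, 0.4]
gripper_width: 4.2
```

```bash
python3 -m jog '0 0 0 1.3 0.92 0 0;0 0 0 1.3 0.92 -1 0;0 0 0 1.3 0.92 -1.5 0;0 0 0 1.3 0.92 -1.7 0;0 0 0 1.3 0.92 -1.7 0'
```

```text
time_s: 2.85
ee_pos: [530.9, -313.3, 95.3]
ee_rot: [180.0, -0.0, 25.8]
force: [-0.0, 0.1, -0.4]
gripper_width: 0.4
```

```bash
python3 -m jog '0 0 0 0 0 -.15 0;0 0 0 0 0 -.3 0;0 0 0 0 0 -.4 0;0 0 0 0 0 -.5 0;0 0 0 0 0 -.5 0'
```

```text
time_s: 3.48
ee_pos: [531.5, -313.4, 83.8]
ee_rot: [179.9, -0.0, 25.9]
force: [-1.4, -0.9, 4.7]
gripper_width: 0.5
```

Pressing; go down to the stop in small steps.

```bash
python3 -m jog '0 0 0 0 0 -.05 0;0 0 0 0 0 -.1 0;0 0 0 0 0 -.15 0;0 0 0 0 0 -.17 0;0 0 0 0 0 -.17 0'
```

```text
time_s: 4.1
ee_pos: [531.6, -313.5, 80.2]
ee_rot: [179.9, -0.1, 25.9]
force: [-2.5, 0.9, 8.8]
gripper_width: 0.5
```

```bash
python3 -m jog '0 0 0 0 0 -.02 0;0 0 0 0 0 -.04 0;0 0 0 0 0 -.04 0'
```

```text
time_s: 4.47
ee_pos: [531.6, -313.5, 80.2]
ee_rot: [179.8, -0.1, 25.9]
force: [-3.9, 0.1, 14.0]
gripper_width: 0.5
```

```bash
python3 -m jog '0 0 0 0 0 -.04 0;0 0 0 0 0 -.04 0;0 0 0 0 0 -.04 0'; python3 -m jog '0 0 0 0 0 1 0;0 0 0 0 0 3 0;0 0 0 0 0 6 0;0 0 0 -.5 2 7.5 .5;0 0 0 -.5 4 8 1'
```

```text
time_s: 4.85
ee_pos: [531.6, -313.4, 80.2]
ee_rot: [179.8, -0.1, 25.9]
force: [-4.1, 2.4, 17.2]
gripper_width: 0.3
time_s: 5.48
ee_pos: [519.1, -213.0, 279.4]
ee_rot: [179.8, -0.2, 25.7]
force: [0.6, 0.5, -0.3]
gripper_width: 17.3
```

```bash
python3 -m jog '0 0 0 1 2 0 1;0 0 0 2 4 0 1;0 0 0 2 5.4 0 1;0 0 0 2 5.4 0 1;0 0 0 2 5.4 0 1'
python3 - <<'E'
from h import *
print(env.state()["ee_pos"]); p=camera_params("wrist"); save("wrist","w1")
c,d=ray("wrist",(320,200),p); print(c,onz("wrist",(320,200),0,p))
for q in("sleeve","long_sleeve_mid","tray","lug","bolt"):
    for r in spotter.trace(q,"wrist")[:1]:
        m=np.argwhere(r["region"]);u=m.mean(0)[::-1]
        print(q,r["conf"],np.round(r["box"]),u,onz("wrist",u,26,p))
E
```

```text
time_s: 6.1
ee_pos: [568.5, -78.5, 276.3]
ee_rot: [179.9, 0.0, 25.9]
force: [-0.3, -0.2, 0.2]
gripper_width: 67.6
[568.52226787 -78.47095507 276.30407897]
[633.1312825  -46.81248412 446.73099611] [ 520.34632737 -104.05733005    0.        ]
sleeve 0.6 [316. 123.  22.  24.] [325.76666667 133.62222222] [615.23259856 -66.54145615  26.        ]
long_sleeve_mid 0.86 [206.  36.  35.  37.] [220.37380628  54.57435198] [647.11693178 101.93588741  26.        ]
tray 0.88 [171.   0. 215. 186.] [276.0332862   95.12065512] [631.84127397  15.42242752  26.        ]
lug 0.97 [257.  65.  47.  52.] [282.18716578  92.03743316] [638.98492471   9.64952685  26.        ]
bolt 0.8 [274. 229.  14.  24.] [278.55438596 239.03157895] [445.09469004 -71.4210536   26.        ]
```

View pics/w1.png

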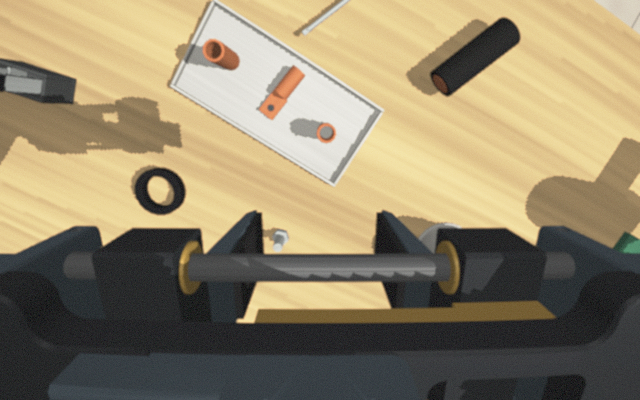

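Picture 2 (wrist): the short sleeve is at (326,132), the lug at (282,92) and the long sleeve at (220,54), in that order along the tray. The bolt is at (279,239). The rack is at the left edge. On to the tongs.

```bash
python3 -m jog '0 0 -1.5 -.7 2 0.2 1;0 0 -3 -1.4 4.2 .2 1;0 0 -5.18 -2.1 6.4 .2 1;0 0 -5.18 -2.8 8.6 .2 1;0 0 -5.18 -3.5 10.8 .2 1';python3 -m jog '0 0 0 -1.5 4.4 0 1;0 0 0 -1.7 5.2 0 1;0 0 0 -1.7 5.2 0 1'
python3 - <<'E'
from h import *
print(env.state()["ee_pos"],env.state()["ee_rot"]); p=camera_params("wrist"); save("wrist","w2");np.save("pw2.npy",p,allow_pickle=True)
print(ray("wrist",(320,200),p)[0])
for q in("rack","tongs","jaw_left","jaw_right","tongs_grip","tape"):
    for r in spotter.trace(q,"wrist")[:2]:
        m=np.argwhere(r["region"]);u=m.mean(0)[::-1]
        print(q,r["conf"],np.round(r["box"]),u,onz("wrist",u,54,p))
E
```

```text
time_s: 7.02
ee_pos: [480.5, 193.5, 281.4]
ee_rot: [-180.0, -0.0, -0.1]
force: [1.1, 0.5, -0.1]
gripper_width: 91.6
time_s: 7.4
ee_pos: [437.5, 324.9, 281.0]
ee_rot: [-180.0, 0.0, 0.2]
force: [-0.9, -0.9, 0.1]
gripper_width: 90.9
[437.49086808 324.85566922 281.03821395] [-1.79971461e+02  1.87478113e-02  2.13795510e-01]
[509.40206696 325.14978912 451.44838565]
rack 0.77 [277. 100.  73.  36.] [311.40320856 116.17005348] [507.92930512 334.84419941  54.        ]
tongs 0.78 [288. 105.  50.  23.] [312.62107623 118.24215247] [505.35295285 333.29231866  54.        ]
jaw_left 0.42 [291. 109.   7.  19.] [291.98373984 120.56910569] [502.38264541 359.73088081  54.        ]
jaw_right 0.66 [327. 108.  10.  18.] [331.81818182 116.14204545] [508.06834241 308.79184329  54.        ]
tongs_grip 0.97 [288. 106.  50.  24.] [312.75540387 118.13993174] [505.48101756 333.12052242  54.        ]
tape 0.97 [430. 146.  53.  51.] [455.46848138 170.84025788] [438.23778528 141.2106335   54.        ]
```

View pics/w2.png

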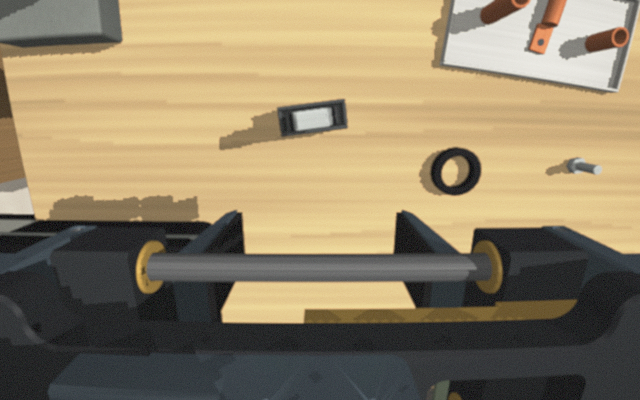

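Picture 3: the rack is almost under the camera, with its rim outline at about (278,108)-(345,99)-(347,128)-(281,137). The bright hinge block is in the middle, and there is a grey box at the far upper left. I'll fit the sleeve and rack silhouettes with models.

```bash
cat > fit.py <<'E'
from h import *
from scipy.optimize import minimize
def hullmask(cam,pts,p,S=4,shape=(400,640)):
    q=proj(cam,pts,p); m=np.zeros((shape[0]*S,shape[1]*S),np.uint8)
    cv2.fillConvexPoly(m,cv2.convexHull(((q+.5)*S-.5).astype(np.float32)).round().astype(np.int32),1)
    return cv2.resize(m.astype(np.float32),(shape[1],shape[0]),interpolation=cv2.INTER_AREA)
def fit(cam,region,model,x0,p):
    f=lambda x:np.abs(hullmask(cam,model(x),p)-region).sum()
    s=np.vstack([x0]+[np.array(x0)+d for d in np.eye(len(x0))*8])
    r=minimize(f,x0,method="Nelder-Mead",options=dict(initial_simplex=s,xatol=.05,fatol=.1)); return r.x,r.fun,region.sum()
a=np.linspace(0,2*np.pi,48)
def cyl(r,z0,z1): return lambda x:np.vstack([np.c_[x[0]+r*np.cos(a),x[1]+r*np.sin(a),0*a+z] for z in(z0,z1)])
def box(lx,ly,z0,z1):
    def f(x):
        t=np.radians(x[2]);R=np.array([[np.cos(t),-np.sin(t)],[np.sin(t),np.cos(t)]])
        c=np.array([[i*lx/2,j*ly/2] for i in(1,-1) for j in(1,-1)])@R.T+x[:2]
        return np.vstack([np.c_[c,np.full(4,z)] for z in(z0,z1)])
    return f
E
python3 - <<'E'
from fit import *
pw=np.load("pw2.npy",allow_pickle=True).item()
w=cv2.imread("pics/w2.png")
def cop(n,b):
    im=cv2.imread(f"pics/{n}.png").astype(int);B,G,R=im[...,0],im[...,1],im[...,2]
    m=(R-B>50)&(R>1.55*G); k=np.zeros(m.shape);x,y,ww,h=b;k[y:y+h,x:x+ww]=m[y:y+h,x:x+ww];
    k=cv2.morphologyEx(k.astype(np.uint8),cv2.MORPH_CLOSE,np.ones((3,3)));c=cv2.findContours(k,0,2)[0]
    cv2.drawContours(k,c,-1,1,-1);return k
for cam,n,b,p in(("wrist","w2",(575,15,64,50),pw),("top","top0",(338,155,20,26),None),("scene","scene0",(258,235,25,32),None)):
    k=cop(n,b); print("sleeve",n,fit(cam,k,cyl(13,4,49),[615.,-66.],p))
g=w.max(2)
reg=np.zeros((400,640),np.uint8); reg[92:142,268:356]=(g[92:142,268:356]<100)
np_=cv2.morphologyEx(reg,cv2.MORPH_CLOSE,np.ones((5,5)));c=cv2.findContours(np_,0,2)[0];c=max(c,key=cv2.contourArea)
k=np.zeros_like(reg);cv2.drawContours(k,[c],-1,1,-1)
print("rack",fit("wrist",k,box(38,88,0,54),[507.,334.,5.],pw))
c=cv2.resize(w[90:145,262:362],None,fx=6,fy=6,interpolation=2)
cv2.polylines(c,[cv2.convexHull(np.argwhere(k)[:,::-1].astype(np.int32))*6-np.array([262*6,90*6],np.int32)],True,(0,255,0),1)
w1=cv2.resize(cv2.imread("pics/w1.png")[110:165,276:376],None,fx=6,fy=6,interpolation=2)
cv2.imwrite("pics/zoom.png",np.vstack([c,w1])[:600])
E
```

```text
sleeve w2 (array([616.23157287, -66.63667607]), np.float64(427.75), np.uint64(415))
sleeve top0 (array([601.34736824, -59.76566696]), np.float64(92.125), np.uint64(4))
sleeve scene0 (array([614.98937988, -65.94506836]), np.float64(76.0), np.uint64(157))
rack (array([505.50900608, 334.47905816,   7.53721788]), np.float64(221.1875), np.uint64(1882))
```

View pics/zoom.png

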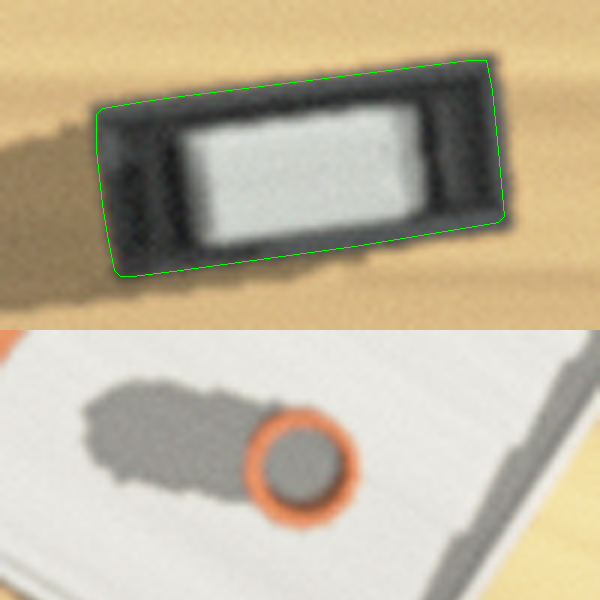

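Picture 4 (zoom): the rack outline fit is good. The hinge block is centred at zoom (307,174), which is pixel (313.2,119.0), and is roughly aligned with the rack. The sleeve ring is at pixel (326.3,133.0). That puts the sleeve at ≈(616,−66), and the scene-camera fit gives (615,−66).

Run:
```python
from h import *
p=np.load("pw2.npy",allow_pickle=True).item()
z=lambda x,y:(x/6+262-.42,y/6+90-.42)
C=[onz("wrist",z(*u),148,p)[:2] for u in((190,131),(415,105),(424,214),(205,245))]
C=np.array(C);print(C.round(1),C.mean(0)); e=(C[0]-C[1]+C[3]-C[2])/2;s=(C[0]+C[1]-C[2]-C[3])/2
print(np.linalg.norm(e),np.linalg.norm(s),np.degrees(np.arctan2(-e[0],e[1])),np.degrees(np.arctan2(s[1],s[0])))
print(env.state()["time_s"],env.state()["ee_pos"],env.state()["ee_rot"])
# plates as seen by scene cam: midpoint check
print(proj("scene",[[505,334,103],[505,334,145]]), spotter and 0)
```

```text
[[512.7 350.2]
 [516.9 313.8]
 [499.7 312.1]
 [494.6 348. ]] [505.98298461 331.0294524 ]
36.422059778900646 17.81336084301027 7.335558648074301 6.237917577156359
7.75 [439.28323856 320.67397615 281.35975149] [ 1.79977960e+02 -1.54715121e-02 -1.47444213e-01]
[[470.11566483 266.61863433]
 [475.79082814 252.3509984 ]] 0
```

```bash
python3 -m jog '0 0 .8 1.3 .2 0 1;0 0 1.49 2.67 .41 0 1;0 0 1.49 2.67 .41 -2 1;0 0 1.49 2.67 .41 -3 1;0 0 1.49 2.67 .41 -3 1'
python3 - <<'E'
from h import *
print(env.state()["ee_pos"],env.state()["ee_rot"]); p=camera_params("wrist")
im=save("wrist","w3");print(proj("wrist",[[506,331,148],[505.5,334.5,54]],p));save("scene","s3")
E
```

```text
time_s: 8.38
ee_pos: [504.8, 330.6, 204.2]
ee_rot: [179.9, 0.3, 7.3]
force: [1.0, 0.1, 0.7]
gripper_width: 91.1
[504.83404434 330.5602136  204.19498683] [179.86545115   0.25614371   7.33203142]
[[318.43287815 207.73502567]
 [315.08129672 181.66750088]]
```

View pics/w3.png

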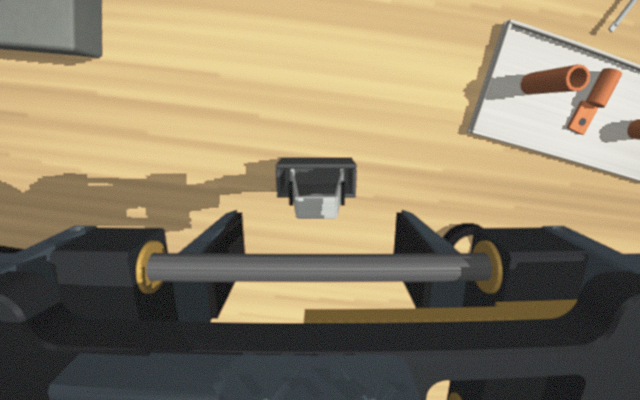

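Picture 5: the tongs are centred between the open fingers, with the plates at columns 291 and 344 and the hinge block at (317,207). Descend and squeeze to 47 mm.

```bash
python3 -m jog '0 0 0 0 0 -1.6 1;0 0 0 0 0 -3.2 1;0 0 0 0 0 -4.4 1;0 0 0 0 0 -4.8 1;0 0 0 0 0 -4.8 1' 25; python3 -m jog '0 0 0 0 0 0 .515;0 0 0 0 0 0 .515;0 0 0 0 0 0 .515;0 0 0 0 0 0 .515;0 0 0 0 0 0 .515'
```

```text
time_s: 9.1
ee_pos: [506.2, 332.7, 87.4]
ee_rot: [-180.0, -0.1, 7.4]
force: [0.9, 1.5, 0.2]
gripper_width: 91.0
time_s: 9.72
ee_pos: [505.5, 332.5, 86.5]
ee_rot: [-180.0, -0.0, 7.4]
force: [-0.2, -0.9, 1.6]
gripper_width: 47.4
```

```bash
python3 -m jog '0 0 0 0 0 .3 .515;0 0 0 0 0 .9 .515;0 0 0 0 0 1.6 .515;0 0 0 0 0 2.6 .515;0 0 0 0 0 3.4 .515'; python3 -m jog '0 0 0 0 0 .6 .515;0 0 0 0 0 1 .515;0 0 0 0 0 1 .515'
python3 - <<'E'
from h import *
print(env.state()["ee_pos"],env.state()["ee_rot"],env.state()["gripper_width"]); p=camera_params("wrist")
w=save("wrist","w4");s=save("scene","s4")
cv2.imwrite("pics/v4.png",np.hstack([cv2.resize(w[150:330,200:440],None,fx=1.65,fy=1.65,interpolation=2),cv2.resize(s[180:300,390:550],None,fx=2.475,fy=2.475,interpolation=2)])[:,:,::-1])
E
```

```text
time_s: 10.35
ee_pos: [505.7, 332.6, 173.3]
ee_rot: [-180.0, -0.1, 7.4]
force: [0.5, -0.3, -0.9]
gripper_width: 46.9
time_s: 10.72
ee_pos: [505.6, 332.5, 196.9]
ee_rot: [-180.0, -0.1, 7.4]
force: [-0.0, 0.4, -1.2]
gripper_width: 47.2
[505.59271455 332.53768942 196.89050377] [-1.79976480e+02 -6.12590539e-02  7.43552319e+00] 47.219327499892536
```

View pics/v4.png

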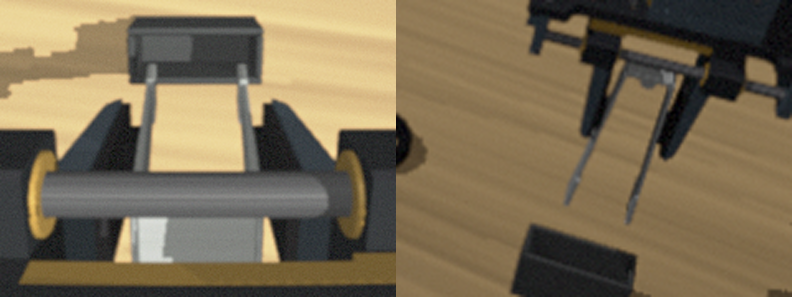

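Picture 6: the tongs are out of the rack and held with the mouth open (47 mm). The tips are at wrist pixels ≈(292,191) and (347,191), and at scene ≈(459,261) and (485,269). Check the hang angle before moving over.

Run:
```python
from h import *
t=np.radians(7.4);y=np.array([-np.sin(t),np.cos(t),0]);c=np.array([505.6,332.5,115.4])
P=[c+y*k*22 for k in(1,-1)]
print(proj("wrist",P),proj("scene",P))
x=np.array([np.cos(t),np.sin(t),0])
print(proj("wrist",[c+5*x])-proj("wrist",[c]),proj("scene",[c+5*x])-proj("scene",[c]))
```

```text
[[293.0727901  200.25216359]
 [344.15208631 200.2742932 ]] [[482.65712783 265.89806658]
 [459.30755307 258.98777875]]
[[ 2.65232729e-03 -5.61265814e+00]] [[-0.33696504  1.85175626]]
```

```bash
python3 -m jog '0 0 0 .3 -1 .3 .515;0 0 0 .7 -2.6 .6 .515;0 0 0 1.2 -4.2 .8 .515;0 0 0 1.6 -5.8 .8 .515;0 0 0 2.05 -7.4 .8 .515'; python3 -m jog '0 0 0 .45 -1.6 0 .515;0 0 0 .9 -3.2 0 .515;0 0 0 1.4 -4.8 0 .515;0 0 0 1.9 -6.4 0 .515;0 0 0 2.2 -7.6 0 .515'
```

```text
time_s: 11.45
ee_pos: [556.4, 146.0, 215.3]
ee_rot: [180.0, 0.1, 7.4]
force: [-0.2, 0.5, -0.7]
gripper_width: 47.0
time_s: 12.08
ee_pos: [611.5, -44.3, 215.0]
ee_rot: [-180.0, 0.1, 7.4]
force: [-0.3, -0.9, -0.9]
gripper_width: 46.8
```

```bash
python3 -m jog '0 0 0 .1 -.5 0 .515;0 0 0 .15 -.7 -.4 .515;0 0 0 .15 -.7 -1 .515;0 0 0 .15 -.7 -1.4 .515;0 0 0 .15 -.7 -1.4 .515'
python3 - <<'E'
from fit import *
print(env.state()["ee_pos"],env.state()["ee_rot"],env.state()["gripper_width"])
p=camera_params("wrist");w=save("wrist","w5");s=save("scene","s5")
print(proj("wrist",[[616,-66,49]],p),proj("scene",[[616,-66,49]]))
for cam in("wrist","scene"):
  grab_frame(cam) 
  for r in spotter.trace("sleeve",cam)[:2]:
    print(cam,r["conf"],np.round(r["box"]))
cv2.imwrite("pics/v5.png",np.hstack([cv2.resize(w[100:280,200:440],None,fx=1.65,fy=1.65,interpolation=2),cv2.resize(s[180:300,190:350],None,fx=2.475,fy=2.475,interpolation=2)])[:,:,::-1])
E
```

```text
time_s: 12.7
ee_pos: [614.5, -59.2, 179.8]
ee_rot: [-180.0, 0.2, 7.5]
force: [-0.1, 0.1, -1.0]
gripper_width: 47.2
[614.46566953 -59.18081448 179.75981067] [-1.79954181e+02  1.60304801e-01  7.49420511e+00] 47.242987778260165
[[325.83979363 186.50571016]] [[271.8963965  244.32998132]]
wrist 0.6 [311. 168.  28.  33.]
scene 0.53 [266. 243.  12.  19.]
```

View pics/v5.png

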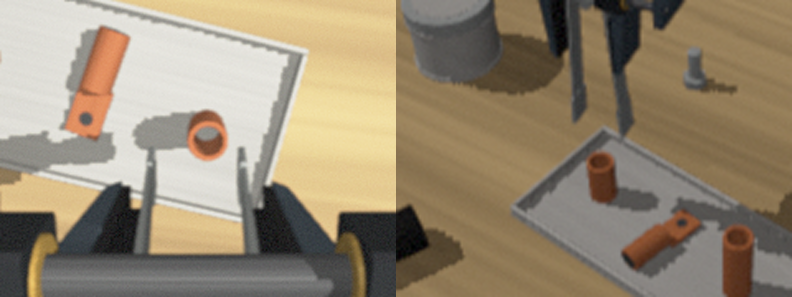

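Picture 7: the sleeve is at crop (207,136), i.e. wrist pixel ≈(326,184), just ahead of the tongs tips. The two tip columns, 292 and 347, are off-centre from it by ~6 mm. Fit the silhouette precisely.

Run:
```python
from fit import *
p=camera_params("wrist")
for cam,n,b,pp in(("wrist","w5",(305,160,40,48),p),("scene","s5",(258,235,25,32),camera_params("scene"))):
    im=cv2.imread(f"pics/{n}.png").astype(int);B,G,R=im[...,0],im[...,1],im[...,2]
    k=np.zeros((400,640),np.uint8);x,y,w,h=b;k[y:y+h,x:x+w]=((R-B>35)&(R>1.35*G))[y:y+h,x:x+w]
    c=cv2.findContours(cv2.morphologyEx(k,cv2.MORPH_CLOSE,np.ones((3,3))),0,2)[0];c=max(c,key=cv2.contourArea);k[:]=0;cv2.drawContours(k,[c],-1,1,-1)
    print(cam,fit(cam,k,cyl(13,4,49),[616.,-66.],pp),cv2.boundingRect(c))
```

```text
wrist (array([619.01685333, -65.76914978]), np.float64(97.625), np.uint64(550)) (314, 168, 24, 29)
scene (array([615.9608836 , -66.09020689]), np.float64(41.125), np.uint64(192)) (267, 241, 12, 21)
```

```bash
python3 -m jog '0 0 0 .1 -.27 0 .515;0 0 0 .1 -.27 0 .515;0 0 0 .1 -.27 -.6 .515;0 0 0 .1 -.27 -1 .515;0 0 0 .1 -.27 -1 .515'
```

```text
time_s: 13.62
ee_pos: [616.8, -66.6, 154.5]
ee_rot: [-180.0, 0.2, 7.4]
force: [-0.5, -0.6, -1.9]
gripper_width: 47.0
```

```bash
python3 -m jog '0 0 0 0 0 -.6 .515;0 0 0 0 0 -1 .515;0 0 0 0 0 -1.3 .515;0 0 0 0 0 -1.6 .515;0 0 0 0 0 -1.6 .515'
python3 - <<'E'
from h import *
print(env.state()["force"]);w=save("wrist","w6");s=save("scene","s6")
cv2.imwrite("pics/v6.png",np.hstack([cv2.resize(w[100:280,200:440],None,fx=1.65,fy=1.65,interpolation=2),cv2.resize(s[180:300,190:350],None,fx=2.475,fy=2.475,interpolation=2)])[:,:,::-1])
E
```

```text
time_s: 14.25
ee_pos: [617.5, -66.8, 115.5]
ee_rot: [-180.0, 0.1, 7.4]
force: [-0.3, 0.2, -1.5]
gripper_width: 47.3
[-0.26091514  0.16327206 -1.47714844]
```

View pics/v6.png

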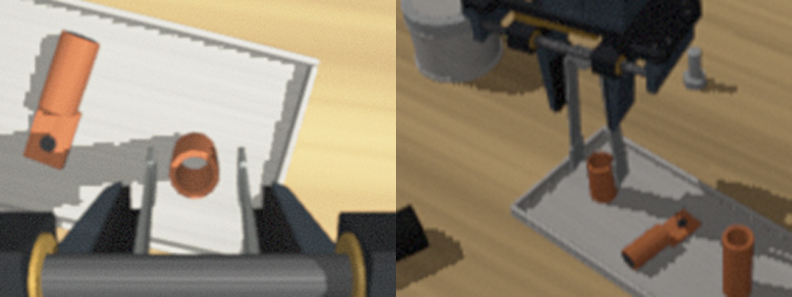

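Run:
```python
from h import *
t=np.radians(7.4);x=np.array([np.cos(t),np.sin(t),0]);y=np.array([-np.sin(t),np.cos(t),0]);c=np.array([617.5,-66.8,34])
P=[c+22*y+11*x,c-22*y+11*x,c+22*y-11*x,c-22*y-11*x]
for cam in("wrist","scene"):print(proj(cam,P).round(1).tolist(),proj(cam,[[617,-66,49]]).round(1))
```

```text
[[293.2, 188.7], [344.3, 188.7], [293.7, 213.0], [343.8, 213.1]] [[317.7 206.5]]
[[278.1, 255.4], [260.8, 249.6], [282.6, 248.6], [265.5, 243.0]] [[271.6 244.6]]
```

Picture 8: the jaws straddle the sleeve, centred laterally (tips at columns 292 and 347, sleeve at 318), and the tip pixels match the projections in both views. Down the last 26 mm, then squeeze.

```bash
python3 -m jog '0 0 0 0 0 -.4 .515;0 0 0 0 0 -.7 .515;0 0 0 0 0 -.95 .515;0 0 0 0 0 -1 .515;0 0 0 0 0 -1 .515'; python3 -m jog '0 0 0 0 0 0 .47;0 0 0 0 0 0 .44;0 0 0 0 0 0 .4;0 0 0 0 0 0 .38;0 0 0 0 0 0 .38' 28; python3 -m jog '0 0 0 0 0 0 .35;0 0 0 0 0 0 .35;0 0 0 0 0 0 .35'
```

```text
time_s: 14.98
ee_pos: [617.9, -66.8, 91.2]
ee_rot: [180.0, 0.0, 7.4]
force: [0.3, 0.0, -0.9]
gripper_width: 46.6
time_s: 15.6
ee_pos: [618.0, -66.9, 91.5]
ee_rot: [180.0, -0.0, 7.4]
force: [-0.0, -0.6, 0.2]
gripper_width: 41.9
time_s: 15.98
ee_pos: [618.1, -66.9, 91.5]
ee_rot: [180.0, -0.0, 7.4]
force: [-0.2, 0.1, 1.5]
gripper_width: 42.0
```

Stopped at 42 mm, as expected on a 26 mm sleeve. Lift.

```bash
python3 -m jog '0 0 0 0 0 .2 .35;0 0 0 0 0 .5 .35;0 0 0 0 0 .9 .35;0 0 0 0 0 1.4 .35;0 0 0 0 0 1.9 .35'; python3 -m jog '0 0 0 0 0 .6 .35;0 0 0 0 0 1.3 .35;0 0 0 0 0 2 .35;0 0 0 0 0 2.6 .35;0 0 0 0 0 3 .35';python3 -m jog '0 0 0 0 0 .15 .35;0 0 0 0 0 .3 .35;0 0 0 0 0 .3 .35;0 0 0 0 0 .3 .35;0 0 0 0 0 .3 .35'
python3 - <<'E'
from h import *
st=env.state();print(st["ee_pos"],st["force"],st["gripper_width"],st["time_s"]);w=save("wrist","w7");s=save("scene","s7")
cv2.imwrite("pics/v7.png",np.hstack([cv2.resize(w[100:280,200:440],None,fx=1.65,fy=1.65,interpolation=2),cv2.resize(s[150:270,190:350],None,fx=2.475,fy=2.475,interpolation=2)])[:,:,::-1])
E
```

```text
time_s: 16.6
ee_pos: [618.0, -66.9, 139.9]
ee_rot: [180.0, -0.0, 7.4]
force: [-0.4, -0.6, -3.0]
gripper_width: 42.1
time_s: 17.23
ee_pos: [618.0, -66.9, 215.0]
ee_rot: [180.0, -0.1, 7.4]
force: [0.5, 0.7, -2.0]
gripper_width: 41.8
time_s: 17.85
ee_pos: [617.7, -66.8, 220.8]
ee_rot: [-180.0, 0.0, 7.4]
force: [0.5, -0.2, -1.9]
gripper_width: 41.7
[617.67100782 -66.8257933  220.84522982] [ 0.5294167  -0.1749841  -1.94968124] 41.74835657190855 17.85
```

View pics/v7.png

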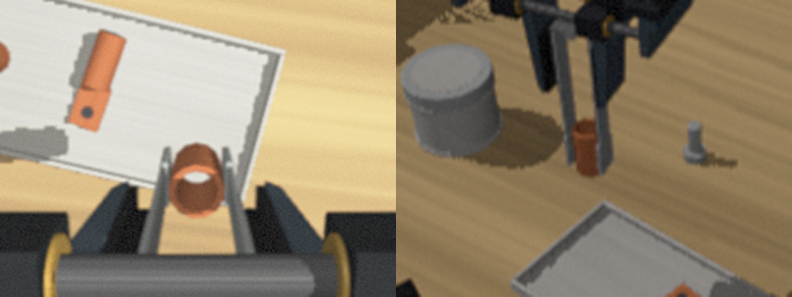

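Picture 9: the sleeve, at wrist crop (197,180) and scene crop (587,148), hangs upright between both jaws, well above the tray. The load is 1.95 N, matching 110 g + 85 g. Hand in.

```bash
python3 -m jog '0 0 0 0 0 0 .35;0 0 0 0 0 0 .35;0 0 0 0 0 0 .35'; python3 -c "
from workcell import env
s=env.state();print(s['ee_pos'],s['gripper_width'],s['force']);print(env.job_done())"
```

```text
time_s: 18.32
ee_pos: [617.9, -66.8, 221.2]
ee_rot: [180.0, -0.0, 7.4]
force: [-0.1, -0.5, -1.1]
gripper_width: 42.2
[617.85004621 -66.8347762  221.23616456] 42.210111718175106 [-0.14133817 -0.45969777 -1.12991426]
the job is handed in; nothing more can be done
None
```

I handed the job in at about 18 s, with the lid pressed home and the short sleeve held up in the tongs; no verdict was reported.

- **Lid:** I pressed it until the fingertips stopped at 80.2 mm. The force then rose to 17 N with no further movement, so it is fully home.
- **Tongs:** I gripped them at about 47 mm, lifted them out of the rack, and lowered their jaws around the short sleeve. I then squeezed at 28 N, and they stopped at 42 mm, as expected for a 26 mm sleeve.
- **Lift:** The arm rose about 130 mm, which puts the sleeve's centre at about 156 mm. The last picture shows it upright between both jaws and clear of the tray. The fingers came no lower than about 91 mm, well above the sleeve.
- **Other parts:** The lug, the edge of the long sleeve and the bolt show in that last picture where they were before. I did not re-measure their positions or the tape's.

Two readings disagreed:

- **Sleeve position:** The sleeve's x position came out as 616 mm in the scene view and 619 mm in the wrist view. I used 617 mm, which is within the jaws' margin.
- **Load:** The load read 1.95 N after the lift, matching the tongs and sleeve together. The last reading before hand-in was 1.1 N. The opening was still 42.2 mm, so I put this down to sensor noise. I took no further picture to confirm it.

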